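Fetch the funnel round on the lazy Susan and stand it in the open jug

TASK

The yellow funnel is draining in a small tin can on the clear lazy Susan, at the back under the tray riser. Turn it gently until the can has come out clear in front of the riser with the funnel still in it, lift the funnel up out of the can, and lower it spout-down into the neck of the uncapped jug until it rests there upright, then let go. Leave the can, bottle, jar and tub standing on the lazy Susan, with it at rest, and the capped jug, the loose cap and the open jug where they are, and do not knock the riser.

Things in the scene. Friction and masses are not known exactly. Their poses are not given: they have to be found in the camera images.
- funnel: Yellow plastic funnel, upright, about 50 g. Origin: centre of the spout's lower end, z up its axis. Heights above origin: spout 17 to 19 mm wide up to 40 mm; 45-degree cone 19 to 62 mm wide from 40 to 62 mm; straight collar 62 mm in diameter from 62 to 82 mm (grip across it, any yaw). Wall 2.5 mm. At the start its cone rests on the can's rim, the origin 12 mm above the can's underside.
- can: Open tin can, 50 mm in diameter, 66 mm high, about 90 g. Origin at the centre of its underside. It stands loose in a bin of the lazy Susan, about 95 mm from the axis, and holds the funnel.
- susan_axis (a point): On the lazy Susan's axis at its tray floor, 30 mm above the counter; axes turn with the tray, z up. Clear round tray, 300 mm across, rim top 64 mm above the counter, inner radius 146 mm; centre hub 48 mm across, 85 mm high. Five upright radial dividers, 4 mm thick, hub to rim, tops 85 mm above the counter, at 36, 108, 180, 252 and 324 degrees from this x axis (counterclockwise from above).
- susan (a joint): Angle of the lazy Susan's tray on its foot, rad, counterclockwise from above, 0 at the start, no stops. Bearing friction is small (0.015 N m): it coasts after a push. A finger against a divider turns it. The can stands in the bin centred on the tray's x axis; bottle, jar and tub, in any order, in those at 72, 144 and 288 degrees, 95 mm from the axis; the bin at 216 degrees is empty.
- riser: Fixed clear riser with trays on top. Origin at counter level under its centre, x away from the robot. Board 220 mm deep (x), 460 mm wide (y), underside 200 mm above the counter; side panels 6 mm thick at y = -227 and 227 mm; front and back open. Its front edge, x = -110 mm, overhangs the back of the lazy Susan, whose axis lies 30 to 50 mm in front of that edge. Trays reach 296 mm up.
- jug_open: White one-litre jug without a cap, about 0.35 kg, standing loose. Origin at the centre of its underside. Round body 100 mm in diameter up to 120 mm, shoulder narrowing to the neck at 165 mm, neck 42 mm outside, 36 mm inside, open rim at 200 mm. A loop handle reaches 92 mm from the axis on its -x side, between 40 and 145 mm high.
- jug_mouth (a point): Centre of the open jug's mouth, level with the rim, 200 mm above the counter. With the funnel fully in, its cone rests on this rim and the funnel's origin is about 49 mm below this point.
- jug_capped: The other jug, same shape, with a grey screw cap on, 202 mm tall. To be left alone. Origin at the centre of its underside.
- bottle: White additive bottle with a black cap, 48 mm in diameter up to 85 mm, cap 27 mm wide, 135 mm tall, loose in a bin of the lazy Susan. Origin at the centre of its underside.
- jar: Glass jar with a steel lid, 52 mm in diameter, 70 mm tall, loose in a bin of the lazy Susan. Origin at the centre of its underside.
- tub: Low grey grease tub with a black lid, 64 mm in diameter, 44 mm tall, loose in a bin of the lazy Susan. Origin at the centre of its underside.
- jug_cap: Grey screw cap of the open jug lying on the counter, 49 mm in diameter, 20 mm high. Origin at the centre of its underside.
Not all that is in view belongs to the job. Leave any blue look-alike of the jar alone. Of the things that look like the funnel, the larger one is meant.

How it is judged:
By the outcome, as a careful person would: the job done as asked, in the order asked, and still so for the second after the job is handed in, with the robot touching nothing.
It also fails if it takes over 64 s, if anything falls off the work surface, if the arm or the gripper's body presses on something with over 40 N, if the wrist force passes 120 N, or if a joint passes its speed limit or range.

ROBOT

A 6-joint arm with a two-finger parallel gripper is mounted at the origin on the work surface. World frame = base frame: x ahead of the robot, y to its left, z up, the work surface at z = 0. Lengths are in m, angles in degrees, forces in N, time in s.
With the tool pointing down it reaches from about 0.375 to 0.9 m from the base axis. Payload 3.1 kg.
Tool frame: the origin (TCP) lies at the very end of the fingers, on their centre line; the grasp point (between the pads) lies 19 mm behind it (bot.tcp_to_grasp is the distance from the TCP to the grasp point, in m); z points along the fingers, y is the line along which they close (so a half turn about z gives the same grasp; the last joint's range is limited). The gripper opens to 87 mm and grips with 3 to 60 N. Pads are 19 mm wide; open, the fingers measure 117 mm over their backs; the gripper's body (75 mm by 190 mm) begins 51 mm behind the grasp point.
Start: joints at [-77.836, 30.224, 82.088, -0, 67.689, -10.227], TCP at [0.238, -0.578, 0.223] pointing down, gripper open.
Joint ranges: [-176.69, 176.69], [-43.24, 126.21], [12.49, 139.97], [-82, 262], [0, 151.66], [-163.58, 163.58]. Speed limits (degrees/s): [159.86, 159.86, 180, 180, 180, 180].

INTERFACE

Orientations are given as a 3x3 rotation matrix whose columns are the frame's x, y, z axes.
In Python, from rig import telemetry, capture, camera_info, job, bot gives the robot as it stands. The module is installed in compiled form; this text tells all that it offers.
- The arm moves only by the tool carry_out, never from a script. Its argument "deltas" is a list that holds one entry, the list of rows, each a list of 7 numbers: the shift along the tool's x, y, z scaled (see below), then the turn, a rotation vector about the tool's x, y, z scaled (see below), then the closure, from -1 (fully open) to 1 (shut). In form: [[[dx, dy, dz, ax, ay, az, claw], ...]]. A call has exactly 10 rows; each row is the pose to reach, as a shift and turn from the pose commanded when the call began, along the tool's axes at that moment, turning the shorter way round; what a row does not reach only later rows make up. The controller multiplies each number of a shift by 15 cm and each number of a turn by 360 degrees. A row lasts 1/12 s, in which the tool goes at most 41.7 mm and 7.16 degrees, less where a joint would pass 70% of its speed; a pose out of reach is approached as far as the arm can. A call with a number of a shift or a turn outside -1 to 1 is refused whole. A call with a gripper value outside its range is refused whole. The fingers move at their own pace and stop on an object; the grip force is fixed at half the most. Time passes only in rows, so rows that repeat a pose let the fingers close, or fill a call up. It gives the time, the measured TCP pose, the force, the opening and the grip force at its end, in the units of the state.
- telemetry.read_state(): the state, without advancing time (a new reading comes with each control period).
- capture(name): name is "scene" or "top"; returns the picture (480x640x3 uint8, red, green, blue); there is no depth.
- camera_info(name): a dict with "mtx" (3x3 intrinsics, pixels), "k1" (the pictures are not rectified: a ray, as slopes to the right and down, at radius r is drawn at 1 + k1 r^2 times it, then the intrinsics apply), "cam_to_world" (4x4, takes a point from camera to world coordinates). Camera axes: x right, y down, z forward; pixel columns grow to the right and rows downward; lengths in m; the calibration is good to about 2 mm. A picture is of the moment at which its call begins. camera_info takes no time and is no camera call.
- job.hand_in(): hands the job in; it is judged then, once.
The state is a dict: "time_s": time; "joint_positions": joint angles; "qvel": joint speeds; "tau": joint torques, N m; "position": TCP position; "tcp_rot": TCP orientation; "force": force on the tool from outside, world axes, zero at the start; "moment": the same for the moment, N m; "opening": opening from 0.0 (shut) to 1.0 (fully open); "grasp_force": force on a finger pad.
Only numpy, scipy, OpenCV 4.12 (cv2) and the standard library are available. Lean on these libraries where they do the work, as an engineer would, in place of code of your own. Each camera call takes 0.05 s, during which the arm holds its last target. There are 200 camera calls.

## Working session

There is one attempt and no reset: what is moved stays moved. The work goes in short steps, Python scripts to look and compute and a tool call to move; the robot and the scene stay as the last step left them, time stands still between calls to the robot, and variables do not carry over. Pictures are saved under pics/ and viewed, at most 13 in all, crops included, and the job is handed in when it is done.

Besides the shell and the picture viewer there is one more tool, called as name(argument=value, ...) on one line, values as JSON. carry_out: Moves the arm, as the interface text tells. Its arguments: {"type":"object","properties":{"deltas":{"type":"array","items":{"type":"array","items":{"type":"array","items":{"type":"number"}}}}},"required":["deltas"]}

```bash
mkdir -p pics
python3 - <<'E'
from rig import telemetry, capture, camera_info
import cv2, numpy as np
for n in("scene","top"):
    im=capture(n); cv2.imwrite(f"pics/{n}0.png",im[:,:,::-1])
    c=camera_info(n); print(n,c["mtx"],c["k1"],np.round(c["cam_to_world"],4))
s=telemetry.read_state(); print(s)
E
```

```text
scene [[496.65666632   0.         318.91146423]
 [  0.         496.65666632 242.70380686]
 [  0.           0.           1.        ]] -0.06617023100730662 [[-0.8041 -0.3925  0.4466  0.0691]
 [-0.5944  0.5478 -0.5888  0.6231]
 [-0.0136 -0.7388 -0.6737  0.8216]
 [ 0.      0.      0.      1.    ]]
top [[434.66862176   0.         320.49568645]
 [  0.         434.66862176 237.2988508 ]
 [  0.           0.           1.        ]] -0.0671293315709042 [[ 1.280e-02 -9.881e-01  1.533e-01  3.857e-01]
 [-9.999e-01 -1.210e-02  5.900e-03  3.000e-04]
 [-4.000e-03 -1.533e-01 -9.882e-01  9.783e-01]
 [ 0.000e+00  0.000e+00  0.000e+00  1.000e+00]]
{'time_s': 0.1, 'joint_positions': array([-7.78361381e+01,  3.02732974e+01,  8.21491800e+01, -5.69062657e-04,
        6.76909300e+01, -1.02267918e+01]), 'qvel': array([-0.0010635 , -0.17094395, -0.16669825, -0.08824915,  0.05506534,
       -0.01242423]), 'tau': array([-6.97926152e-04, -4.40986061e+01, -1.77149552e+01,  6.33530156e-02,
        5.33609244e-02, -3.65283518e-05]), 'position': array([ 0.23796132, -0.57720398,  0.22167242]), 'tcp_rot': array([[ 9.24606817e-01,  3.80922634e-01, -4.26043662e-04],
       [ 3.80922719e-01, -9.24604859e-01,  1.93295664e-03],
       [ 3.42384896e-04, -1.94951460e-03, -9.99998041e-01]]), 'force': array([-0.05666195, -0.29091244, -0.0714256 ]), 'moment': array([0.03992583, 0.03267985, 0.00088699]), 'grasp_force': 0.0, 'opening': 0.9999181444078631}
```

View pics/scene0.png

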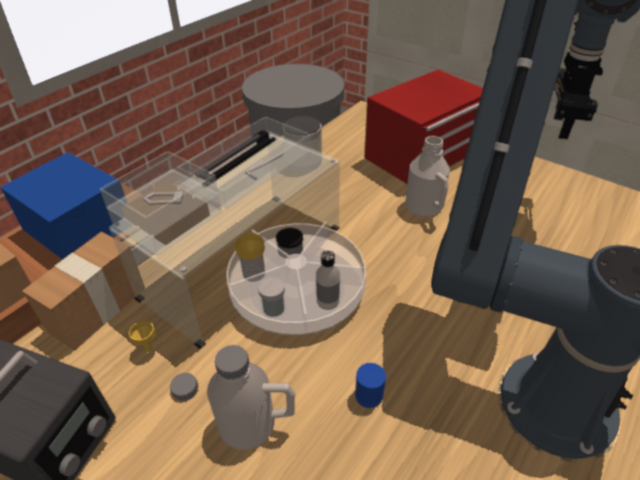

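View pics/top0.png

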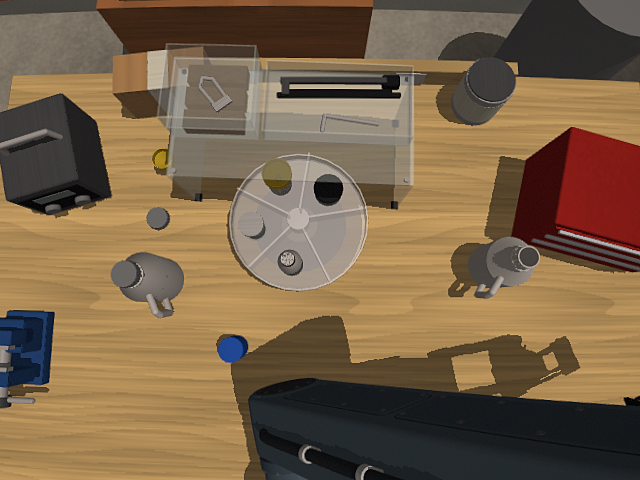

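Two yellow funnels are visible. The one in the can is at top (277,176) / scene (250,245), and a smaller one stands on the counter at top (160,159) / scene (142,333). The larger one, standing in the tin can on the lazy Susan, is the one meant. The open jug is the right one (top 520,258), which shows an open mouth. The left one is capped. I'll check both in an enlarged crop.

```bash
cat > h.py <<'E'
import numpy as np, cv2
from rig import camera_info, capture, telemetry
def ray(n,uv):
    c=camera_info(n); K=c["mtx"]; T=np.array(c["cam_to_world"])
    d=np.array([[(uv[0]-K[0,2])/K[0,0],(uv[1]-K[1,2])/K[1,1]]])
    r=d.copy()
    for _ in range(20): r=d/(1+c["k1"]*(r**2).sum())
    return T[:3,3],T[:3,:3]@np.array([*r[0],1])
def onz(n,uv,z):
    o,d=ray(n,uv); return (o+d*(z-o[2])/d[2])[:2]
def pix(n,p):
    c=camera_info(n); K=c["mtx"]; T=np.array(c["cam_to_world"])
    q=T[:3,:3].T@(np.array(p)-T[:3,3]); r=q[:2]/q[2]; r=r*(1+c["k1"]*(r@r))
    return r*[K[0,0],K[1,1]]+[K[0,2],K[1,2]]
def yellow(im,box):
    x0,y0,x1,y1=box; h=cv2.cvtColor(im[y0:y1,x0:x1],cv2.COLOR_RGB2HSV)
    m=cv2.inRange(h,(20,110,60),(35,255,255)); n,l,s,c=cv2.connectedComponentsWithStats(m)
    i=1+s[1:,4].argmax(); return s[i,:4]+[x0,y0,0,0],s[i,4],c[i]+[x0,y0],l==i
E
python3 - <<'E'
from h import *
t=cv2.imread("pics/top0.png")[:,:,::-1]; s=cv2.imread("pics/scene0.png")[:,:,::-1]
print("funnel",yellow(t,(245,145,310,205))[:3],yellow(s,(225,225,275,290))[:3])
print("small",yellow(t,(145,140,180,180))[:3])
print("hub",onz("top",(298,219),.085))
g=cv2.GaussianBlur(cv2.cvtColor(t,cv2.COLOR_RGB2GRAY),(3,3),0)
print(cv2.HoughCircles(g,cv2.HOUGH_GRADIENT,1.5,200,param1=80,param2=40,minRadius=60,maxRadius=76))
a=cv2.resize(t[140:300,220:380],None,fx=3.7,fy=3.7,interpolation=cv2.INTER_CUBIC)
b=cv2.resize(t[235:305,480:550],None,fx=2.8,fy=2.8,interpolation=cv2.INTER_CUBIC)
b2=cv2.resize(s[125:195,400:470],None,fx=2.8,fy=2.8,interpolation=cv2.INTER_CUBIC)
b3=cv2.resize(t[130:200,130:200],None,fx=2.8,fy=2.8,interpolation=cv2.INTER_CUBIC)
col=np.vstack([b,b2,b3]); col=cv2.copyMakeBorder(col,0,a.shape[0]-col.shape[0],0,0,0)if col.shape[0]<=a.shape[0] else col[:a.shape[0]]
cv2.imwrite("pics/crop1.png",np.hstack([a,col])[:,:,::-1])
E
```

```text
funnel (array([264, 179,  27,  11]), np.int32(197), array([276.7715736 , 183.36040609])) (array([236, 234,  28,  25]), np.int32(571), array([249.22767075, 245.96672504]))
small (array([151, 148,  18,  23]), np.int32(315), array([160.19365079, 158.40634921]))
hub [0.56244515 0.05326473]
[[[297.75 221.25  68.4 ]]]
```

View pics/crop1.png

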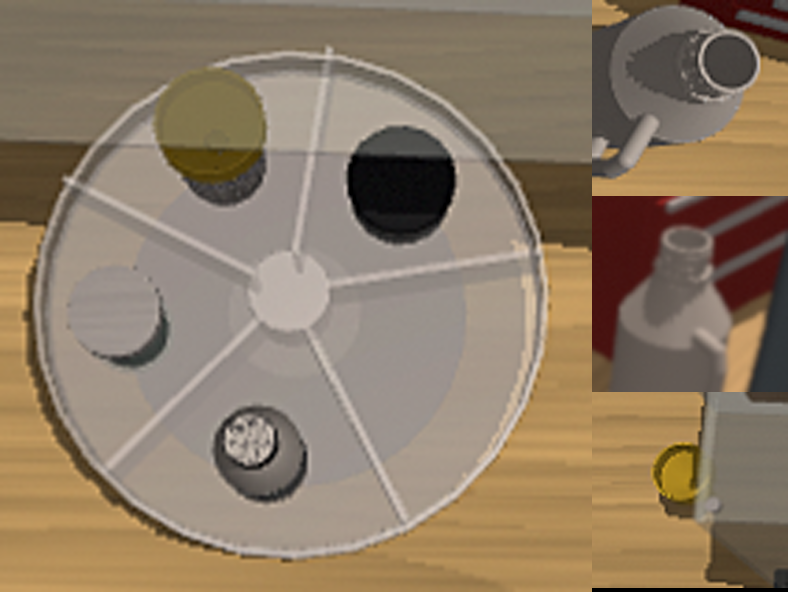

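The crop confirms both. The big yellow funnel sits in the can at top (277,173.5), and the jug mouth is open at top (528.6,257) / scene (434,140). The jar is at (251,225), the bottle at (289,260) and the tub at (329,188). The small funnel (160,159) stays put.

Run:
```python
from h import *
C=lambda x,y:(220+x/3.7,140+y/3.7)
ax=onz("top",C(291,304),.064); print("axis rim",ax,"hub",onz("top",C(290,290),.085))
ax=(ax+onz("top",C(290,290),.085))/2
f=onz("top",(277,173.5),.124); d=f-ax; print("fun",f,np.hypot(*d),np.degrees(np.arctan2(d[1],d[0])))
print("fun scene",onz("scene",(250,243),.124))
for e in [(329,50),(63,178),(108,470),(405,520),(538,253)]:
    d=onz("top",C(*e),.085)-ax; print(e,np.hypot(*d),np.degrees(np.arctan2(d[1],d[0])))
print("mouth",onz("top",(528.6,257.1),.2),onz("scene",(434.3,140),.2))
for u,v in((200,142),(400,159)): print("edge",onz("top",C(u,v),.2),onz("top",C(u,v),.206))
for n,p in(("bottle",C(250,440)),):
    d=onz("top",p,.165)-ax; print(n,np.hypot(*d),np.degrees(np.arctan2(d[1],d[0])))
```

```text
axis rim [0.55971965 0.05297501] hub [0.5637811  0.05249958]
fun [0.64884119 0.0958626 ] 0.09718334448111902 26.343524664352987
fun scene [0.64818447 0.09823513]
(329, 50) 0.14580523793100428 -7.8281021862275635
(63, 178) 0.1473808446617505 63.336585330577385
(108, 470) 0.14188719669711725 135.60784740378799
(405, 520) 0.14337145059600448 -152.3176838898786
(538, 253) 0.14295738837197997 -79.85657205196765
mouth [ 0.47447683 -0.37524634] [ 0.47340087 -0.37708036]
edge [0.61598008 0.0925554 ] [0.6142047  0.09184422]
edge [ 0.60825739 -0.00781143] [ 0.60654155 -0.00774888]
bottle 0.0928558130070812 171.43516941363268
```

carry_out(deltas=[[[0.05, -0.05, -0.1, 0, 0, 0, 1], [0.12, -0.13, -0.2, 0, 0, 0, 1], [0.21, -0.24, -0.3, 0, 0, 0, 1], [0.31, -0.35, -0.4, 0, 0, 0, 1], [0.41, -0.47, -0.53, 0, 0, 0, 1], [0.51, -0.58, -0.53, 0, 0, 0, 1], [0.61, -0.69, -0.53, 0, 0, 0, 1], [0.7, -0.79, -0.53, 0, 0, 0, 1], [0.78, -0.89, -0.53, 0, 0, 0, 1], [0.86, -0.98, -0.53, 0, 0, 0, 1]]])

```text
time_s: 0.93
position: [0.3014, -0.3912, 0.3017]
tcp_rot: [[0.925, 0.381, -0.0], [0.381, -0.925, 0.001], [0.0, -0.001, -1.0]]
force: [-0.8, 0.3, 0.1]
opening: 0.325
grasp_force: 0.0
```

carry_out(deltas=[[[0.09, -0.1, 0, 0, 0, 0, 1], [0.17, -0.2, 0, 0, 0, 0, 1], [0.26, -0.29, 0, 0, 0, 0, 1], [0.34, -0.39, 0, 0, 0, 0, 1], [0.43, -0.49, 0, 0, 0, 0, 1], [0.52, -0.59, 0, 0, 0, 0, 1], [0.6, -0.69, 0, 0, 0, 0, 1], [0.69, -0.78, 0, 0, 0, 0, 1], [0.77, -0.88, 0, 0, 0, 0, 1], [0.86, -0.98, 0, 0, 0, 0, 1]]])

```text
time_s: 1.77
position: [0.3645, -0.2066, 0.3018]
tcp_rot: [[0.925, 0.381, -0.001], [0.381, -0.925, 0.001], [-0.0, -0.001, -1.0]]
force: [0.4, -0.1, 0.2]
opening: 0.005
grasp_force: 0.0
```

carry_out(deltas=[[[0.09, -0.1, 0, 0, 0, 0, 1], [0.17, -0.2, 0, 0, 0, 0, 1], [0.26, -0.29, 0, 0, 0, 0, 1], [0.34, -0.39, 0, 0, 0, 0, 1], [0.43, -0.49, 0, 0, 0, 0, 1], [0.52, -0.59, 0, 0, 0, 0, 1], [0.6, -0.69, 0, 0, 0, 0, 1], [0.69, -0.78, 0, 0, 0, 0, 1], [0.77, -0.88, 0, 0, 0, 0, 1], [0.86, -0.98, 0, 0, 0, 0, 1]]])

```text
time_s: 2.6
position: [0.4276, -0.0217, 0.3018]
tcp_rot: [[0.925, 0.381, -0.001], [0.381, -0.925, 0.0], [-0.001, -0.001, -1.0]]
force: [0.2, -0.3, -0.2]
opening: 0.004
grasp_force: 0.0
```

carry_out(deltas=[[[0.09, -0.1, 0, 0, 0, -0.003, 1], [0.18, -0.2, 0, 0, 0, -0.007, 1], [0.28, -0.31, 0, 0, 0, -0.011, 1], [0.38, -0.42, 0, 0, 0, -0.015, 1], [0.48, -0.53, 0, 0, 0, -0.02, 1], [0.58, -0.65, 0, 0, 0, -0.025, 1], [0.68, -0.76, 0.05, 0, 0, -0.03, 1], [0.77, -0.86, 0.15, 0, 0, -0.035, 1], [0.83, -0.93, 0.3, 0, 0, -0.035, 1], [0.83, -0.93, 0.45, 0, 0, -0.035, 1]]])

```text
time_s: 3.43
position: [0.4911, 0.1561, 0.2341]
tcp_rot: [[0.818, 0.576, 0.003], [0.576, -0.818, 0.001], [0.003, 0.001, -1.0]]
force: [0.1, -0.6, 0.6]
opening: 0.004
grasp_force: 0.0
```

Run:
```python
from h import *
a=capture("scene");b=capture("top")
cv2.imwrite("pics/p2.png",np.hstack([cv2.resize(a[120:380,150:450],(400,347)),cv2.resize(b[130:330,180:420],(400,347))])[:,:,::-1])
```

```text
(no output)
```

View pics/p2.png

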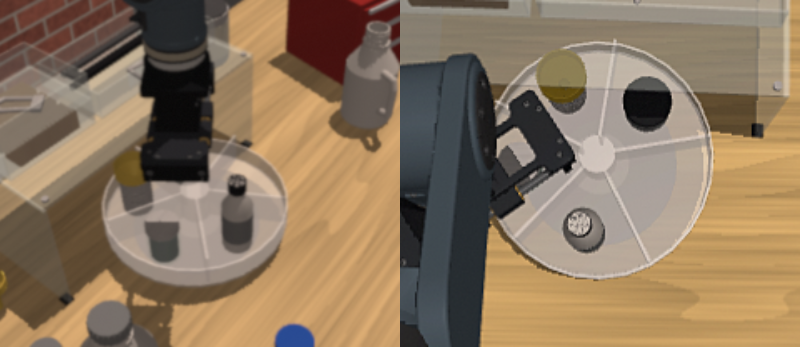

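Gripper's narrow side faces the bottle and its fingers hang over the jar's bin beside the divider. Descending there.

carry_out(deltas=[[[0, 0, 0.06, 0, 0, 0, 1], [0, 0, 0.16, 0, 0, 0, 1], [0, 0, 0.28, 0, 0, 0, 1], [0, 0, 0.41, 0, 0, 0, 1], [0, 0, 0.54, 0, 0, 0, 1], [0, 0, 0.67, 0, 0, 0, 1], [0, 0, 0.79, 0, 0, 0, 1], [0, 0, 0.89, 0, 0, 0, 1], [0, 0, 0.96, 0, 0, 0, 1], [0, 0, 1.0, 0, 0, 0, 1]]])

```text
time_s: 4.37
position: [0.4904, 0.1532, 0.0842]
tcp_rot: [[0.82, 0.573, 0.0], [0.573, -0.82, -0.0], [0.0, 0.0, -1.0]]
force: [-0.3, 0.7, -0.1]
opening: 0.003
grasp_force: 0.0
```

carry_out(deltas=[[[0, 0, 0.04, 0, 0, 0, 1], [-0.004, 0, 0.08, 0, 0, -0.001, 1], [-0.012, 0, 0.08, 0, 0, -0.002, 1], [-0.02, 0, 0.08, 0, 0, -0.004, 1], [-0.032, 0.001, 0.08, 0, 0, -0.006, 1], [-0.045, 0.001, 0.08, 0, 0, -0.0085, 1], [-0.06, 0.002, 0.08, 0, 0, -0.0115, 1], [-0.077, 0.0035, 0.08, 0, 0, -0.015, 1], [-0.096, 0.0055, 0.08, 0, 0, -0.018, 1], [-0.116, 0.008, 0.08, 0, 0, -0.022, 1]]])

```text
time_s: 5.2
position: [0.4763, 0.1426, 0.0728]
tcp_rot: [[0.731, 0.682, 0.001], [0.682, -0.731, 0.0], [0.0, 0.0, -1.0]]
force: [-0.1, -0.1, -0.4]
opening: 0.007
grasp_force: 0.0
```

carry_out(deltas=[[[-0.025, 0.0005, 0, 0, 0, -0.0048, 1], [-0.052, 0.0016, 0, 0, 0, -0.01, 1], [-0.08, 0.004, 0, 0, 0, -0.0153, 1], [-0.108, 0.007, 0, 0, 0, -0.0207, 1], [-0.137, 0.0115, 0, 0, 0, -0.0263, 1], [-0.166, 0.0167, 0, 0, 0, -0.0319, 1], [-0.195, 0.023, 0, 0, 0, -0.0375, 1], [-0.223, 0.0305, 0, 0, 0, -0.0431, 1], [-0.251, 0.039, 0, 0, 0, -0.0487, 1], [-0.279, 0.048, 0, 0, 0, -0.0543, 1]]])

```text
time_s: 6.03
position: [0.4504, 0.1088, 0.0728]
tcp_rot: [[0.46, 0.888, 0.0], [0.888, -0.46, -0.0], [0.0, 0.0, -1.0]]
force: [0.6, 0.1, -0.0]
opening: 0.006
grasp_force: 0.0
```

carry_out(deltas=[[[-0.029, 0.0005, 0, 0, 0, -0.0056, 1], [-0.058, 0.002, 0, 0, 0, -0.0111, 1], [-0.087, 0.0046, 0, 0, 0, -0.0167, 1], [-0.116, 0.0081, 0, 0, 0, -0.0222, 1], [-0.1447, 0.0127, 0, 0, 0, -0.0278, 1], [-0.1732, 0.0182, 0, 0, 0, -0.0333, 1], [-0.2016, 0.0247, 0, 0, 0, -0.0389, 1], [-0.2297, 0.0323, 0, 0, 0, -0.0444, 1], [-0.2575, 0.0408, 0, 0, 0, -0.05, 1], [-0.285, 0.0502, 0, 0, 0, -0.0556, 1]]])

```text
time_s: 6.87
position: [0.4374, 0.0674, 0.0728]
tcp_rot: [[0.128, 0.992, 0.0], [0.992, -0.128, -0.0], [0.0, 0.0, -1.0]]
force: [0.3, 0.2, 0.7]
opening: 0.005
grasp_force: 0.0
```

Run:
```python
from h import *
b=capture("top");a=capture("scene")
cv2.imwrite("pics/p3.png",np.hstack([cv2.resize(a[120:380,150:450],(400,347)),cv2.resize(b[130:330,180:420],(400,347))])[:,:,::-1])
```

```text
(no output)
```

View pics/p3.png

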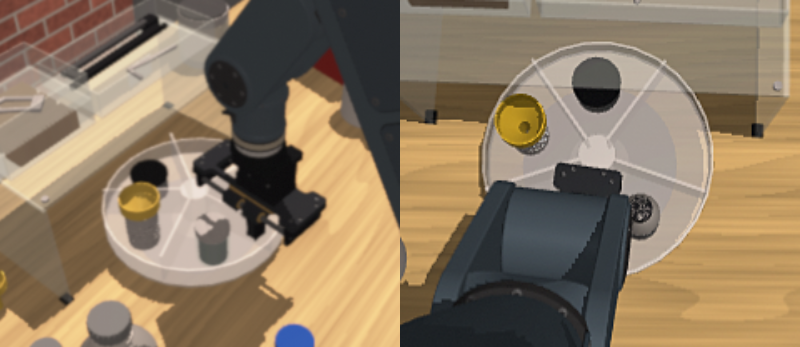

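The tray turns with the finger: the can with its funnel is now at the left (crop 520,122), and everything else is standing. I'll continue, then slow down.

carry_out(deltas=[[[-0.029, 0.0005, 0, 0, 0, -0.0056, 1], [-0.058, 0.002, 0, 0, 0, -0.0111, 1], [-0.087, 0.0046, 0, 0, 0, -0.0167, 1], [-0.116, 0.0081, 0, 0, 0, -0.0222, 1], [-0.1447, 0.0127, 0, 0, 0, -0.0278, 1], [-0.1732, 0.0182, 0, 0, 0, -0.0333, 1], [-0.2016, 0.0247, 0, 0, 0, -0.0389, 1], [-0.2297, 0.0323, 0, 0, 0, -0.0444, 1], [-0.2575, 0.0408, 0, 0, 0, -0.05, 1], [-0.285, 0.0502, 0, 0, 0, -0.0556, 1]]])

```text
time_s: 7.8
position: [0.4393, 0.0243, 0.0727]
tcp_rot: [[-0.218, 0.976, 0.0], [0.976, 0.218, 0.0], [0.0, 0.0, -1.0]]
force: [-0.3, 1.0, 0.0]
opening: 0.004
grasp_force: 0.1
```

carry_out(deltas=[[[-0.029, 0.0005, 0, 0, 0, -0.0056, 1], [-0.058, 0.002, 0, 0, 0, -0.0111, 1], [-0.087, 0.0046, 0, 0, 0, -0.0167, 1], [-0.116, 0.0081, 0, 0, 0, -0.0222, 1], [-0.1447, 0.0127, 0, 0, 0, -0.0278, 1], [-0.1732, 0.0182, 0, 0, 0, -0.0333, 1], [-0.2016, 0.0247, 0, 0, 0, -0.0389, 1], [-0.2297, 0.0323, 0, 0, 0, -0.0444, 1], [-0.2575, 0.0408, 0, 0, 0, -0.05, 1], [-0.285, 0.0502, 0, 0, 0, -0.0556, 1]]])

```text
time_s: 8.63
position: [0.4558, -0.0158, 0.0726]
tcp_rot: [[-0.538, 0.843, -0.0], [0.843, 0.538, 0.0], [0.0, -0.0, -1.0]]
force: [-0.1, 0.8, 0.4]
opening: 0.004
grasp_force: 0.1
```

carry_out(deltas=[[[-0.028, 0.0005, 0, 0, 0, -0.0053, 1], [-0.054, 0.0018, 0, 0, 0, -0.0103, 1], [-0.078, 0.0037, 0, 0, 0, -0.015, 1], [-0.1, 0.006, 0, 0, 0, -0.0192, 1], [-0.119, 0.0085, 0, 0, 0, -0.0228, 1], [-0.135, 0.011, 0, 0, 0, -0.0259, 1], [-0.148, 0.0133, 0, 0, 0, -0.0284, 1], [-0.157, 0.015, 0, 0, 0, -0.0302, 1], [-0.163, 0.016, 0, 0, 0, -0.0313, 1], [-0.166, 0.0167, 0, 0, 0, -0.0319, 1]]])

```text
time_s: 9.47
position: [0.4715, -0.0355, 0.0726]
tcp_rot: [[-0.695, 0.719, 0.0], [0.719, 0.695, 0.0], [0.0, 0.0, -1.0]]
force: [-0.3, 0.6, 0.1]
opening: 0.005
grasp_force: 0.1
```

Run:
```python
from h import *
b=capture("top");a=capture("scene")
cv2.imwrite("pics/p4.png",np.hstack([cv2.resize(a[120:380,150:450],(400,347)),cv2.resize(b[130:330,180:420],(400,347))])[:,:,::-1])
for n,i in(("top",b),("scene",a)): print(n,yellow(i,(220,140,380,330))[:3])
```

```text
top (array([239, 223,  32,  32]), np.int32(768), array([254.14453125, 238.29557292]))
scene (array([272, 272,  31,  29]), np.int32(698), array([287.36532951, 285.64040115]))
```

View pics/p4.png

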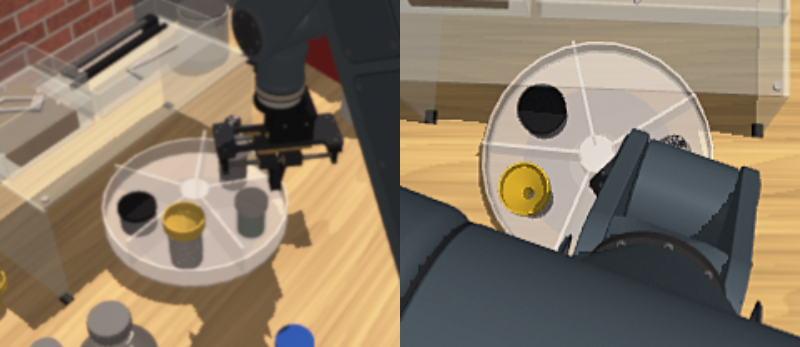

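The can is now clear in front of the riser at crop (525,188). I'll ease off the divider and lift straight up.

carry_out(deltas=[[[0.02, 0, 0, 0, 0, 0, 1], [0.03, 0, -0.05, 0, 0, 0, 1], [0.03, 0, -0.15, 0, 0, 0, 1], [0.03, 0, -0.28, 0, 0, 0, 0.5], [0.03, 0, -0.42, 0, 0, 0, 0], [0.03, 0, -0.57, 0, 0, 0, -1], [0.03, 0, -0.72, 0, 0, 0, -1], [0.03, 0, -0.85, 0, 0, 0, -1], [0.03, 0, -0.95, 0, 0, 0, -1], [0.03, 0, -1.0, 0, 0, 0, -1]]])

```text
time_s: 10.4
position: [0.4689, -0.0322, 0.225]
tcp_rot: [[-0.695, 0.719, 0.004], [0.719, 0.695, -0.001], [-0.003, 0.002, -1.0]]
force: [0.4, -1.2, -1.3]
opening: 0.453
grasp_force: 0.0
```

Run:
```python
from h import *
b=capture("top");a=capture("scene")
for n,i in(("top",b),("scene",a)):
    bx,ar,c,m=yellow(i,(220,140,380,330)); print(n,bx,ar,c)
    pts=np.argwhere(m)[:,::-1].astype(np.float32)+[220,140]
    # rim band: project mask pixels to top plane, keep enclosing circle
    q=np.array([onz(n,p,.124) for p in pts],np.float32)
    print(cv2.minEnclosingCircle(q))
s=telemetry.read_state(); print(s["position"],s["tcp_rot"],s["joint_positions"])
```

```text
top [239 223  32  32] 762 [254.1312336  238.27690289]
((0.5148213505744934, 0.13743969798088074), 0.03244559094309807)
scene [272 272  31  28] 692 [287.33815029 285.59682081]
((0.5091795325279236, 0.14604459702968597), 0.03637532517313957)
[ 0.46887394 -0.03227627  0.22399565] [[-6.94675026e-01  7.19316696e-01  3.17798382e-03]
 [ 7.19317862e-01  6.94680417e-01 -9.65308763e-04]
 [-2.90204584e-03  1.61540463e-03 -9.99994484e-01]] [-1.76005713e+01  1.81384015e+01  1.03691723e+02  2.75960321e-03
  5.79795899e+01 -6.16037246e+01]
```

carry_out(deltas=[[[0.03, 0.05, -0.02, 0, 0, -0.016, -1], [0.08, 0.13, -0.04, 0, 0, -0.034, -1], [0.14, 0.24, -0.07, 0, 0, -0.052, -1], [0.21, 0.36, -0.1, 0, 0, -0.07, -1], [0.29, 0.49, -0.12, 0, 0, -0.088, -1], [0.37, 0.62, -0.12, 0, 0, -0.106, -1], [0.45, 0.75, -0.1, 0, 0, -0.12, -1], [0.52, 0.87, -0.06, 0, 0, -0.1278, -1], [0.57, 0.96, -0.02, 0, 0, -0.1278, -1], [0.597, 1.0, 0, 0, 0, -0.1278, -1]]])

```text
time_s: 11.33
position: [0.5132, 0.138, 0.2205]
tcp_rot: [[-1.0, -0.002, -0.003], [-0.002, 1.0, 0.0], [0.003, 0.0, -1.0]]
force: [-0.7, 1.4, -0.6]
opening: 0.997
grasp_force: 0.0
```

carry_out(deltas=[[[0, 0, 0, 0, 0, 0, -1], [0, 0, 0.02, 0, 0, 0, -1], [0, 0, 0.05, 0, 0, 0, -1], [0, 0, 0.1, 0, 0, 0, -1], [0, 0, 0.16, 0, 0, 0, -1], [0, 0, 0.22, 0, 0, 0, -1], [0, 0, 0.28, 0, 0, 0, -1], [0, 0, 0.33, 0, 0, 0, -1], [0, 0, 0.36, 0, 0, 0, -1], [0, 0, 0.38, 0, 0, 0, -1]]])

```text
time_s: 12.17
position: [0.5137, 0.1362, 0.1645]
tcp_rot: [[-1.0, 0.0, -0.001], [0.0, 1.0, -0.0], [0.001, -0.0, -1.0]]
force: [-0.4, -0.1, -0.1]
opening: 1.003
grasp_force: 0.0
```

Run:
```python
from h import *
b=capture("top");a=capture("scene")
cv2.imwrite("pics/p5.png",np.hstack([cv2.resize(a[170:350,200:400],(400,360)),cv2.resize(b[150:330,180:380],(400,360))])[:,:,::-1])
s=telemetry.read_state(); print(s["position"],s["tcp_rot"],s["opening"])
```

```text
[0.51378897 0.13631812 0.16494873] [[-9.99999380e-01 -3.11525735e-05 -1.11315475e-03]
 [-3.11004118e-05  9.99999998e-01 -4.68766488e-05]
 [ 1.11315621e-03 -4.68420001e-05 -9.99999379e-01]] 0.9985183203799749
```

View pics/p5.png

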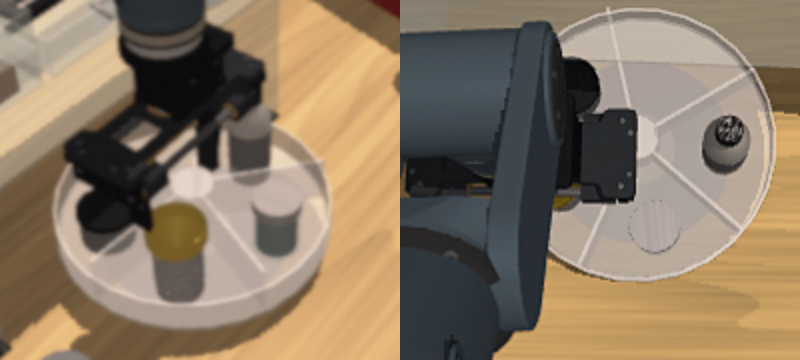

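The open fingers straddle the line above the funnel: tips are at crop (143,225) and (208,168), the funnel's top at (176,222). I'll check by projection.

Run:
```python
from h import *
f=lambda p:(pix("scene",p)-[200,170])*2
print("tips",f((.5138,.180,.165)),f((.5138,.0926,.165)),"rim ctr",f((.515,.137,.124)))
c=[f((.515+.031*np.cos(t),.137+.031*np.sin(t),.124)) for t in np.linspace(0,6.28,9)]
print(np.min(c,0),np.max(c,0))
```

```text
tips [144.01300545 220.07436869] [203.12171074 166.22325178] rim ctr [175.36893055 222.42744982]
[143.24311682 199.72059781] [207.32123563 246.21753764]
```

carry_out(deltas=[[[-0.007, 0.005, 0.03, 0, 0, 0, -1], [-0.007, 0.005, 0.08, 0, 0, 0, -1], [-0.007, 0.005, 0.14, 0, 0, 0, -1], [-0.007, 0.005, 0.2, 0, 0, 0, -1], [-0.007, 0.005, 0.26, 0, 0, 0, -1], [-0.007, 0.005, 0.32, 0, 0, 0, -1], [-0.007, 0.005, 0.38, 0, 0, 0, -1], [-0.007, 0.005, 0.42, 0, 0, 0, -1], [-0.007, 0.005, 0.45, 0, 0, 0, -1], [-0.007, 0.005, 0.46, 0, 0, 0, -1]]])

```text
time_s: 13.1
position: [0.5147, 0.137, 0.0956]
tcp_rot: [[-1.0, 0.0, -0.001], [0.0, 1.0, -0.0], [0.001, -0.0, -1.0]]
force: [-0.6, -0.4, 0.0]
opening: 0.997
grasp_force: 0.0
```

carry_out(deltas=[[[0, 0, 0, 0, 0, 0, -0.6], [0, 0, 0, 0, 0, 0, -0.4], [0, 0, 0, 0, 0, 0, -0.3], [0, 0, 0, 0, 0, 0, -0.1], [0, 0, 0, 0, 0, 0, 0.2], [0, 0, 0, 0, 0, 0, 1], [0, 0, 0, 0, 0, 0, 1], [0, 0, 0, 0, 0, 0, 1], [0, 0, 0, 0, 0, 0, 1], [0, 0, 0, 0, 0, 0, 1]]])

```text
time_s: 13.93
position: [0.5153, 0.1372, 0.0968]
tcp_rot: [[-1.0, -0.0, 0.0], [-0.0, 1.0, 0.0], [-0.0, 0.0, -1.0]]
force: [-0.0, 0.6, 2.2]
opening: 0.724
grasp_force: 30.0
```

carry_out(deltas=[[[0, 0, -0.02, 0, 0, 0, 1], [0, 0, -0.06, 0, 0, 0, 1], [0, 0, -0.12, 0, 0, 0, 1], [0, 0, -0.2, 0, 0, 0, 1], [0, 0, -0.3, 0, 0, 0, 1], [0, 0, -0.42, 0, 0, 0, 1], [0, 0, -0.56, 0, 0, 0, 1], [0, 0, -0.7, 0, 0, 0, 1], [0, 0, -0.85, 0, 0, 0, 1], [0, 0, -1.0, 0, 0, 0, 1]]])

```text
time_s: 14.77
position: [0.5147, 0.1369, 0.2483]
tcp_rot: [[-1.0, 0.0, 0.0], [0.0, 1.0, -0.0], [-0.0, -0.0, -1.0]]
force: [-0.3, -0.1, -1.1]
opening: 0.723
grasp_force: 30.0
```

Run:
```python
from h import *
b=capture("top");a=capture("scene")
cv2.imwrite("pics/p6.png",np.hstack([cv2.resize(a[120:350,180:410],(400,400)),cv2.resize(b[150:330,200:380],(400,400))])[:,:,::-1])
s=telemetry.read_state(); print(s["position"],s["tcp_rot"],s["opening"],s["joint_positions"])
```

```text
[0.51769092 0.13720708 0.25100062] [[-9.99955828e-01 -8.41052282e-05  9.39872143e-03]
 [-8.08609135e-05  9.99999937e-01  3.45566280e-04]
 [-9.39874991e-03  3.44791026e-04 -9.99955771e-01]] 0.7296481246110693 [ 2.88677174e+00  2.11262201e+01  9.33679818e+01 -8.10772934e-03
  6.49669695e+01 -8.71145581e+01]
```

View pics/p6.png

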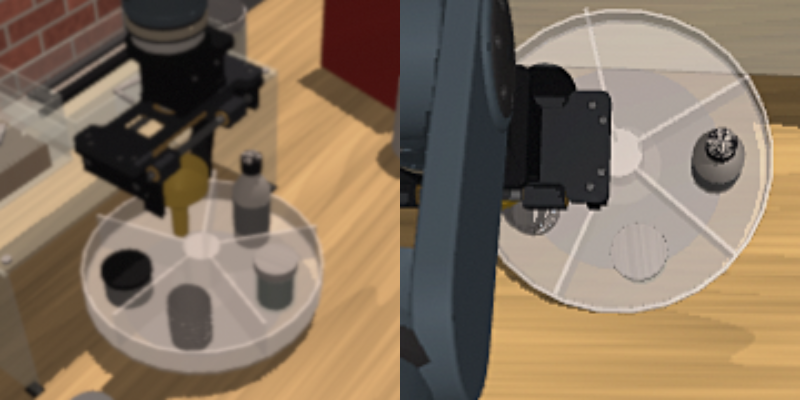

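The funnel is out (spout end around crop 182,235), and the can, tub, jar and bottle all stand. I'll carry it to the open jug.

carry_out(deltas=[[[0.01, -0.04, -0.05, 0, 0, 0, 1], [0.02, -0.11, -0.12, 0, 0, 0, 1], [0.03, -0.2, -0.19, 0, 0, 0, 1], [0.04, -0.3, -0.26, 0, 0, 0, 1], [0.05, -0.41, -0.31, 0, 0, 0, 1], [0.06, -0.52, -0.34, 0, 0, 0, 1], [0.07, -0.64, -0.34, 0, 0, 0, 1], [0.08, -0.76, -0.34, 0, 0, 0, 1], [0.085, -0.88, -0.34, 0, 0, 0, 1], [0.09, -1.0, -0.34, 0, 0, 0, 1]]])

```text
time_s: 15.7
position: [0.5004, -0.0145, 0.2971]
tcp_rot: [[-1.0, 0.001, -0.002], [0.001, 1.0, 0.0], [0.002, 0.0, -1.0]]
force: [0.7, 0.2, -1.2]
opening: 0.727
grasp_force: 30.0
```

carry_out(deltas=[[[0.01, -0.1, 0, 0, 0, 0, 1], [0.02, -0.2, 0, 0, 0, 0, 1], [0.03, -0.3, 0, 0, 0, 0, 1], [0.04, -0.4, 0, 0, 0, 0, 1], [0.05, -0.5, 0, 0, 0, 0, 1], [0.06, -0.6, 0, 0, 0, 0, 1], [0.07, -0.7, 0, 0, 0, 0, 1], [0.08, -0.8, 0, 0, 0, 0, 1], [0.085, -0.9, 0, 0, 0, 0, 1], [0.09, -1.0, 0, 0, 0, 0, 1]]])

```text
time_s: 16.53
position: [0.4867, -0.1641, 0.297]
tcp_rot: [[-1.0, 0.001, -0.002], [0.001, 1.0, 0.001], [0.002, 0.001, -1.0]]
force: [0.1, -0.7, -1.0]
opening: 0.721
grasp_force: 30.0
```

carry_out(deltas=[[[0.01, -0.12, 0, 0, 0, 0.005, 1], [0.02, -0.24, 0, 0, 0, 0.015, 1], [0.03, -0.36, 0, 0, 0, 0.03, 1], [0.04, -0.48, 0, 0, 0, 0.045, 1], [0.05, -0.6, 0, 0, 0, 0.06, 1], [0.06, -0.71, 0, 0, 0, 0.075, 1], [0.07, -0.81, 0, 0, 0, 0.09, 1], [0.08, -0.9, 0, 0, 0, 0.105, 1], [0.085, -0.96, 0, 0, 0, 0.118, 1], [0.09, -1.0, 0, 0, 0, 0.125, 1]]])

```text
time_s: 17.37
position: [0.4731, -0.3145, 0.2968]
tcp_rot: [[-0.703, 0.711, -0.002], [0.711, 0.703, 0.001], [0.002, -0.001, -1.0]]
force: [0.5, 0.8, -0.3]
opening: 0.724
grasp_force: 30.0
```

Run:
```python
from h import *
b=capture("top");a=capture("scene")
cv2.imwrite("pics/p7.png",np.hstack([cv2.resize(a[90:230,350:520],(400,330),interpolation=2),cv2.resize(b[190:320,430:590],(400,325),interpolation=2)[:330] if 0 else cv2.resize(b[190:322,430:590],(400,330),interpolation=2)])[:,:,::-1])
s=telemetry.read_state(); p=s["position"];R=s["tcp_rot"];print(p,R)
print((R.T@(np.array([.474,-.376,.30])-p))/.15)
```

```text
[ 0.47328682 -0.31425039  0.29682399] [[-7.05754008e-01  7.08454554e-01 -1.85099227e-03]
 [ 7.08454215e-01  7.05756141e-01  9.45859230e-04]
 [ 1.97644744e-03 -6.43799336e-04 -9.99997840e-01]]
[-0.29495883 -0.28717974 -0.02157153]
```

View pics/p7.png

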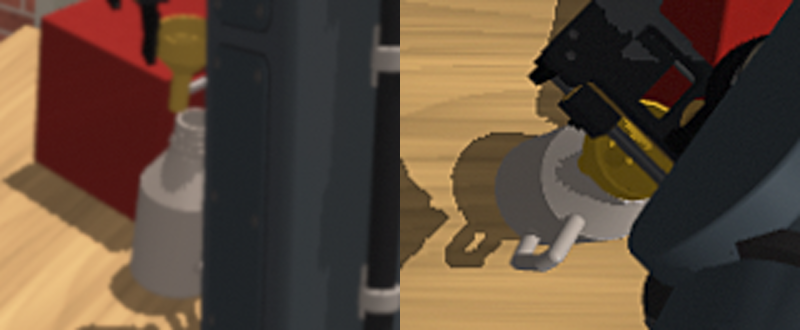

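carry_out(deltas=[[[-0.01, -0.01, 0, 0, 0, 0, 1], [-0.04, -0.04, 0, 0, 0, 0, 1], [-0.08, -0.08, 0, 0, 0, 0, 1], [-0.13, -0.13, 0, 0, 0, 0, 1], [-0.18, -0.175, 0, 0, 0, 0, 1], [-0.23, -0.22, 0, 0, 0, 0, 1], [-0.265, -0.255, 0, 0, 0, 0, 1], [-0.285, -0.275, 0, 0, 0, 0, 1], [-0.293, -0.285, 0, 0, 0, 0, 1], [-0.295, -0.287, 0, 0, 0, 0, 1]]])

```text
time_s: 18.3
position: [0.4753, -0.375, 0.2973]
tcp_rot: [[-0.707, 0.707, -0.0], [0.707, 0.707, 0.0], [0.001, 0.0, -1.0]]
force: [-0.3, 0.1, -0.7]
opening: 0.721
grasp_force: 30.0
```

carry_out(deltas=[[[0, 0, 0.02, 0, 0, 0, 1], [0, 0, 0.05, 0, 0, 0, 1], [0, 0, 0.09, 0, 0, 0, 1], [0, 0, 0.13, 0, 0, 0, 1], [0, 0, 0.17, 0, 0, 0, 1], [0, 0, 0.2, 0, 0, 0, 1], [0, 0, 0.21, 0, 0, 0, 1], [0, 0, 0.21, 0, 0, 0, 1], [0, 0, 0.21, 0, 0, 0, 1], [0, 0, 0.21, 0, 0, 0, 1]]])

```text
time_s: 19.13
position: [0.4756, -0.3749, 0.2663]
tcp_rot: [[-0.707, 0.707, 0.0], [0.707, 0.707, -0.001], [-0.001, -0.0, -1.0]]
force: [-1.0, 0.9, -0.7]
opening: 0.726
grasp_force: 30.0
```

Run:
```python
from h import *
b=capture("top");a=capture("scene")
s=telemetry.read_state(); p=s["position"];R=s["tcp_rot"];print(p,R)
print((R.T@(np.array([.474,-.376,.206])-p))/.15)
for n,q in(("spout",(p[0],p[1],p[2]-.055)),("mouth",(.474,-.376,.2))): print(n,(pix("scene",q)-[380,90])*4,(pix("top",q)-[480,200])*4)
cv2.imwrite("pics/p8.png",np.hstack([cv2.resize(a[90:190,380:480],(400,400),interpolation=2),cv2.resize(b[200:300,480:580],(400,400),interpolation=2)])[:,:,::-1])
```

```text
[ 0.47560816 -0.37483904  0.266441  ] [[-7.07121549e-01  7.07091826e-01  5.13704285e-04]
 [ 7.07091553e-01  7.07121731e-01 -6.26442777e-04]
 [-8.06204030e-04 -7.97352258e-05 -9.99999672e-01]]
[ 0.00243324 -0.01302161  0.40293924]
spout [214.79853234 183.75253687] [205.11805777 223.11763827]
mouth [215.49125372 200.45140517] [196.06220929 229.454969  ]
```

View pics/p8.png

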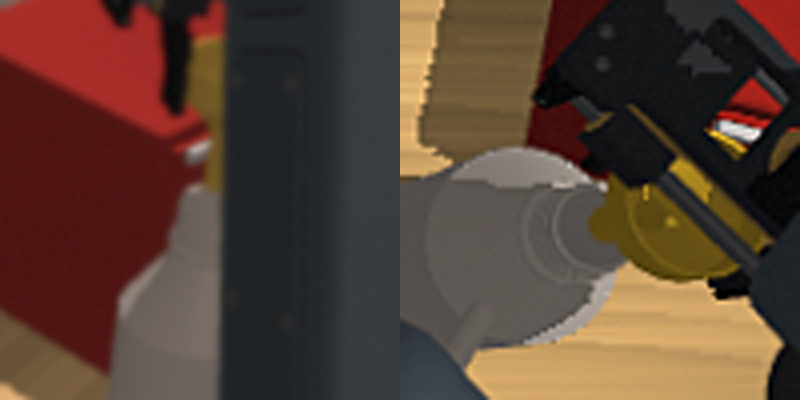

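The spout end (top crop 607,225) agrees with its projection and lies over the mouth (predicted 596,229 at rim level). I'll lower it.

carry_out(deltas=[[[0.002, -0.013, 0.02, 0, 0, 0, 1], [0.002, -0.013, 0.05, 0, 0, 0, 1], [0.002, -0.013, 0.09, 0, 0, 0, 1], [0.002, -0.013, 0.13, 0, 0, 0, 1], [0.002, -0.013, 0.17, 0, 0, 0, 1], [0.002, -0.013, 0.21, 0, 0, 0, 1], [0.002, -0.013, 0.25, 0, 0, 0, 1], [0.002, -0.013, 0.29, 0, 0, 0, 1], [0.002, -0.013, 0.32, 0, 0, 0, 1], [0.002, -0.013, 0.34, 0, 0, 0, 1]]])

```text
time_s: 20.07
position: [0.4737, -0.3756, 0.2142]
tcp_rot: [[-0.707, 0.707, -0.001], [0.707, 0.707, 0.001], [0.001, 0.0, -1.0]]
force: [0.1, -1.0, 0.0]
opening: 0.723
grasp_force: 30.0
```

carry_out(deltas=[[[0, 0, 0.01, 0, 0, 0, 1], [0, 0, 0.015, 0, 0, 0, 1], [0, 0, 0.02, 0, 0, 0, 1], [0, 0, 0.025, 0, 0, 0, 1], [0, 0, 0.03, 0, 0, 0, 1], [0, 0, 0.035, 0, 0, 0, 1], [0, 0, 0.04, 0, 0, 0, 1], [0, 0, 0.045, 0, 0, 0, 1], [0, 0, 0.045, 0, 0, 0, 1], [0, 0, 0.045, 0, 0, 0, 1]]])

```text
time_s: 20.9
position: [0.4738, -0.3758, 0.2083]
tcp_rot: [[-0.707, 0.707, -0.0], [0.707, 0.707, -0.0], [-0.0, -0.0, -1.0]]
force: [0.4, 1.0, 0.2]
opening: 0.723
grasp_force: 30.0
```

carry_out(deltas=[[[0, 0, 0.004, 0, 0, 0, 1], [0, 0, 0.008, 0, 0, 0, 1], [0, 0, 0.012, 0, 0, 0, 1], [0, 0, 0.015, 0, 0, 0, 1], [0, 0, 0.018, 0, 0, 0, 1], [0, 0, 0.018, 0, 0, 0, 1], [0, 0, 0.018, 0, 0, 0, 1], [0, 0, 0.018, 0, 0, 0, 1], [0, 0, 0.018, 0, 0, 0, 1], [0, 0, 0.018, 0, 0, 0, 1]]])

```text
time_s: 21.73
position: [0.4744, -0.3762, 0.2063]
tcp_rot: [[-0.707, 0.707, 0.001], [0.707, 0.707, -0.001], [-0.002, 0.0, -1.0]]
force: [0.9, 0.4, 5.6]
opening: 0.725
grasp_force: 30.0
```

Contact at the expected height (5.6 N). Letting go, then straight up.

carry_out(deltas=[[[0, 0, -0.004, 0, 0, 0, 1], [0, 0, -0.004, 0, 0, 0, 1], [0, 0, -0.004, 0, 0, 0, -0.5], [0, 0, -0.004, 0, 0, 0, -0.7], [0, 0, -0.004, 0, 0, 0, -0.9], [0, 0, -0.004, 0, 0, 0, -1], [0, 0, -0.004, 0, 0, 0, -1], [0, 0, -0.004, 0, 0, 0, -1], [0, 0, -0.004, 0, 0, 0, -1], [0, 0, -0.004, 0, 0, 0, -1]]])

```text
time_s: 22.57
position: [0.4737, -0.3758, 0.2061]
tcp_rot: [[-0.707, 0.707, -0.0], [0.707, 0.707, 0.0], [0.0, -0.0, -1.0]]
force: [0.2, -0.1, 0.3]
opening: 0.998
grasp_force: 0.0
```

carry_out(deltas=[[[0, 0, -0.02, 0, 0, 0, -1], [0, 0, -0.06, 0, 0, 0, -1], [0, 0, -0.12, 0, 0, 0, -1], [0, 0, -0.2, 0, 0, 0, -1], [0, 0, -0.3, 0, 0, 0, -1], [0, 0, -0.42, 0, 0, 0, -1], [0, 0, -0.54, 0, 0, 0, -1], [0, 0, -0.66, 0, 0, 0, -1], [0, 0, -0.78, 0, 0, 0, -1], [0, 0, -0.9, 0, 0, 0, -1]]])

```text
time_s: 23.4
position: [0.4739, -0.3758, 0.3434]
tcp_rot: [[-0.707, 0.707, 0.001], [0.707, 0.707, -0.001], [-0.001, -0.0, -1.0]]
force: [-0.2, -0.1, 0.2]
opening: 0.997
grasp_force: 0.0
```

carry_out(deltas=[[[0.05, 0.05, 0, 0, 0, 0, -1], [0.12, 0.12, 0, 0, 0, 0, -1], [0.22, 0.22, 0, 0, 0, 0, -1], [0.33, 0.33, 0, 0, 0, 0, -1], [0.45, 0.45, 0, 0, 0, 0, -1], [0.57, 0.57, 0, 0, 0, 0, -1], [0.69, 0.69, 0, 0, 0, 0, -1], [0.8, 0.8, 0, 0, 0, 0, -1], [0.88, 0.88, 0, 0, 0, 0, -1], [0.92, 0.92, 0, 0, 0, 0, -1]]])

```text
time_s: 24.23
position: [0.4722, -0.1764, 0.3399]
tcp_rot: [[-0.709, 0.705, -0.003], [0.705, 0.709, 0.003], [0.004, 0.0, -1.0]]
force: [0.1, -0.1, -0.4]
opening: 0.998
grasp_force: 0.0
```

Run:
```python
from h import *
b=capture("top");a=capture("scene")
cv2.imwrite("pics/p9.png",np.hstack([cv2.resize(a,(400,300)),cv2.resize(b,(400,300))])[:,:,::-1]);
cv2.imwrite("pics/p9.png",np.vstack([np.hstack([cv2.resize(a,(400,300)),cv2.resize(b,(400,300))]),np.hstack([cv2.resize(a[90:240,370:570],(400,300)),cv2.resize(b[180:330,430:630],(400,300))])])[:,:,::-1])
```

```text
(no output)
```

View pics/p9.png

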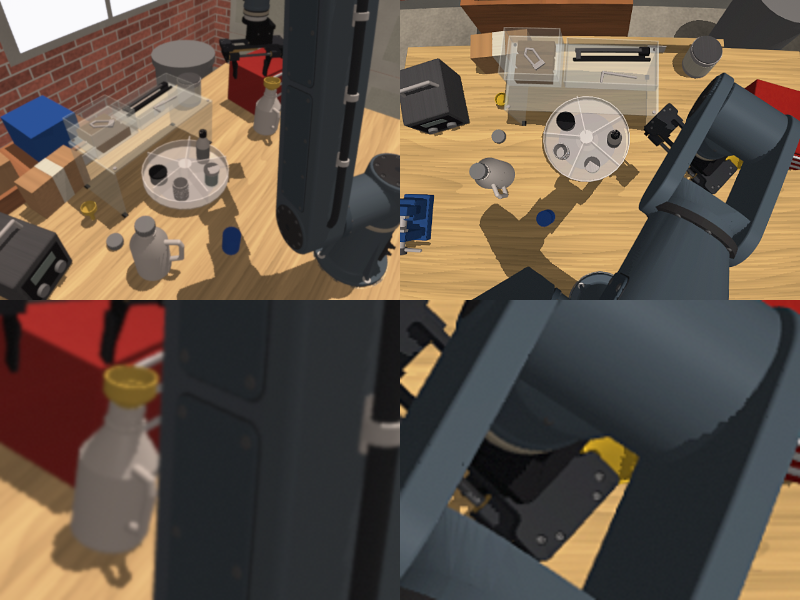

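The funnel sits upright in the open jug's neck (lower-left crop 130,385). The can, bottle, jar and tub stand on the resting tray, and the capped jug, loose cap and riser look unmoved.

```bash
python3 -c "
from rig import job; print(job.hand_in())"
```

```text
the job is handed in; nothing more can be done
None
```

The funnel is upright in the open jug's neck and released, the tray is at rest with the can, bottle, jar and tub standing, and the job was handed in at about 24 s of the 64 s allowed.

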